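# Open the live-test cage and hold its gate wide

### The arm

A 6-joint arm with a two-finger parallel gripper is mounted at the origin on the work surface. World frame = base frame: x ahead of the robot, y to its left, z up, the work surface at z = 0. Lengths are in m, angles in degrees, forces in N, time in s.
With the tool pointing down it reaches from about 0.375 to 0.9 m from the base axis. Payload 3.1 kg.
Tool frame: the origin (TCP) lies between the finger pads, 19 mm behind the fingertips; this is the grasp point; x points along the fingers, y is the direction in which the jaws open and shut, and the axes are right-handed (so a half turn about x gives the same grasp; the last joint's range is limited). The gripper opens to 87 mm and grips with 3 to 60 N. Pads are 19 mm wide; open, the fingers measure 117 mm over their backs; the gripper's body (75 mm by 190 mm) begins 51 mm behind the grasp point.
Start: joints at [57.897, 30.224, 82.088, -0, 67.689, -10.227], TCP at [0.233, 0.58, 0.241] pointing down, gripper open.
Joint ranges: [-176.69, 176.69], [-43.24, 126.21], [12.49, 139.97], [-82, 262], [0, 151.66], [-163.58, 163.58]. Speed limits (degrees/s): [159.86, 159.86, 180, 180, 180, 180].

### API

Orientations are given as a 3x3 rotation matrix whose columns are the frame's x, y, z axes.
In Python, from rig import bot gives the robot as it stands.
- The arm moves only by the shell command python3 -m inch 'ROWS' [OPENING]. ROWS is a JSON object of lists of equal length, an entry for each row: "dp": the shift along the tool's x, y, z in mm, a list of three; "yaw": the turn about the tool's x in degrees. In form: {"dp": [[tx, ty, tz], ...], "yaw": [yaw, ...]}. A call has 1 to 20 rows; each row shifts and turns the commanded pose from where the row before left it, along the tool's axes as they then stand; what a row does not reach is not made up. A row lasts 1/12 s, in which the tool goes at most 41.7 mm and 7.16 degrees, less where a joint would pass 70% of its speed; a pose out of reach is approached as far as the arm can. A call is refused whole if a number of a shift passes 41.7 or a number of a turn 7.16, either way. A call with a gripper value outside its range is refused whole. OPENING is the finger opening in mm, from 0 to 87, set as the call begins (- or left out, the last holds). The fingers move at their own pace and stop on an object; the grip force is fixed at half the most. Time passes only in rows, so rows that do not move let the fingers close. It gives the time, the measured TCP pose, the force and the opening at its end, in the units of the state.
- bot.read_state(): the state, without advancing time (a new reading comes with each control period).
- bot.capture(name): name is "scene" or "side" or "wrist"; returns a dict with "color" (420x560x3 uint8, red, green, blue), "intrinsics" (3x3 intrinsics, pixels), "pose" (4x4, takes a point from camera to world coordinates). Camera axes: x right, y down, z forward; pixel columns grow to the right and rows downward; lengths in m; the calibration is good to about 2 mm. A picture is of the moment at which its call begins. There is no depth.
- bot.hand_in(): hands the job in, once; it reports no verdict.
The state is a dict: "time_s": time; "joint_positions": joint angles; "qvel": joint speeds; "tau": joint torques, N m; "position": TCP position; "tcp_rot": TCP orientation; "force": force on the tool from outside, world axes, zero at the start; "moment": the same for the moment, N m; "opening": opening from 0.0 (shut) to 1.0 (fully open).
Only numpy, scipy, OpenCV 4.12 (cv2) and the standard library are available. Lean on these libraries where they do the work, as an engineer would, in place of code of your own. Each camera call takes 0.05 s, during which the arm holds its last target.

### The job

The valve amplifier in the clear-sided test cage has to be lifted out by a colleague. First squeeze the interlock catch on top of the cage, to the right of the gate, until its bolt is fully back and the supply is cut; only then squeeze the trigger against the gate's handle, swing the gate out past its detent and on until it stands about square to the cage front. The gate closes by itself, so finish with the gripper still holding it wide open and still, and leave the other things on the bench where they lie.

Things in the scene. Friction and masses are not known exactly. Their poses are not given: they have to be found in the camera images.
- cage: Fixed test cage: aluminium frame, clear panels and roof, amplifier inside; 360 mm wide, 240 deep, 200 high (all lengths here in mm). Origin on the bench under the middle of its front face; x points into the cage, y along the front towards the gate's hinge, z up. Gate in the front from y = 156 to -60, up to z = 197; then a post with the latch keeper (21 proud) and a fixed panel.
- interlock_grip (a point): Fixed squeeze point of the interlock catch, 243 above the bench, midway between the outer faces of tab and lug when squeezed together. Axes as the cage's. Fixed lug: black upright plate on the cage top, 10 thick (y), 24 wide (x), top at z = 252, centred 10 towards -y from here. Keep fingertips above z = 219, over the steel bolt. A switch box 32 high stands 26 behind (+x).
- interlock_tab (a point): Middle of the interlock's moving tab, 243 above the bench: a plate like the lug, 33 from it along y on the gate's side, with the steel bolt running from its foot to the eye on the gate. It moves towards the lug (cage -y) when squeezed. Outer faces of tab and lug are 43 apart at rest, 30 squeezed.
- interlock (a joint): Travel of the interlock catch (m): 0 bolt home in the eye on top of the gate, 0.013 fully back. The bolt leaves the eye at 0.008. Stiff sliding friction of about 4 N and no spring: it stays where it is put.
- gate_hinge (a point): Fixed point on the gate's upright hinge axis, 172 above the bench, at x = -6, y = 160 of the cage. On top of the hinge a short cam arm with a steel nose passes a spring roller on the cage's left rail: the detent.
- gate (a joint): Gate angle (rad): 0 shut, grows as the free edge swings out towards the robot, clockwise from above; stop at 1.65. Closing spring 0.18 N m at 0 to 0.37 at 1.6, damping 0.15 N m s/rad. The detent adds up to 1.2 N m (7 N at the handle) between 0.6 and 0.8 rad. Let go beyond it, the gate parks at about 0.95; let go before it, it falls back onto its latch bolt at about 0.07.
- leaf: The gate with all it carries, about 1 kg: aluminium frame 216 wide, 20 thick, clear panel, handle, trigger, eye. Origin on the hinge axis at bench level; axes those of the cage when shut, turning with the gate. In this frame the outer face is at x = 6, the free edge at y = -220.
- handle_grip (a point): Squeeze point on the gate (moves with it; axes as the leaf's), 172 above the bench, 48 out from its face, midway between the outer faces of handle bar and squeezed trigger. Handle: upright black bar 14 across, z 100 to 195, centred 9 towards the hinge (+y) from here, on two stand-offs behind. A gripper pointing down with its TCP here has its body clear above the gate.
- trigger_paddle (a point): Middle of the trigger: upright black paddle 12 thick (y), 18 deep, z 120 to 195, at rest 32 from the handle bar's axis on the side away from the hinge. It moves with the trigger. Outer faces of paddle and bar are 45 apart at rest, 32 squeezed.
- trigger (a joint): Travel of the trigger towards the handle bar, i.e. towards the hinge (m): 0 at rest, latch bolt behind its keeper on the post; 0.013 squeezed fully. The bolt leaves the keeper at 0.008. A spring pushes it out again, 5 N at rest to 10 N squeezed. The bolt is square-ended: keep squeezing until the gate is 0.15 rad open.
- screw_bowl: Bystander: small steel bowl, 90 across, 40 high. Origin under its centre.
- screwdriver: Bystander: screwdriver 190 long, lying on the bench.
- solder_reel: Bystander: upright reel of solder, 60 across, 46 high. Origin under its centre.
- multimeter: Bystander: yellow hand multimeter lying flat, 75 by 150 by 35, left of the cage. Origin under its centre.

How it is judged:
By the outcome, as a careful person would: the job done as asked, in the order asked, and still so for the second after the job is handed in, while the arm keeps its last pose, push and grip.
It also fails if it takes over 42 s, if anything falls off the work surface, if the arm or the gripper's body presses on something with over 40 N, if the wrist force passes 120 N, or if a joint passes its speed limit or range.

## Working session

There is one attempt and no reset: what is moved stays moved. The work goes in short steps, Python scripts to look and compute and a shell command to move; the robot and the scene stay as the last step left them, time stands still between calls to the robot, and variables do not carry over. Pictures are saved under pics/ and viewed, and the job is handed in when it is done.

```bash
mkdir -p pics; ls; python3 - <<'E'
from rig import bot
import cv2
s=bot.read_state()
for k in ("time_s","position","tcp_rot","force","opening"): print(k,s[k])
for n in ("scene","side","wrist"):
    c=bot.capture(n); cv2.imwrite(f"pics/{n}0.png",c["color"][:,:,::-1]); print(n,c["intrinsics"],c["pose"])
E
```

```text
pics
time_s 0.0
position [0.23247409 0.57939942 0.2402681 ]
tcp_rot [[-1.15500412e-03  3.72601238e-01  9.27990831e-01]
 [-1.85736133e-03  9.27989050e-01 -3.72602835e-01]
 [-9.99997608e-01 -2.15397209e-03 -3.79776043e-04]]
force [-0.12306212  0.32132424 -0.15419124]
opening 1.000473360762704
scene [[414.03238772   0.         273.38726278]
 [  0.         414.03238772 210.85835927]
 [  0.           0.           1.        ]] [[ 0.96158036 -0.2408871   0.13166856  0.32471478]
 [-0.27451681 -0.84036884  0.46735503 -0.53063204]
 [-0.00192964 -0.48554466 -0.87420974  1.1739625 ]
 [ 0.          0.          0.          1.        ]]
side [[516.62858366   0.         281.86638988]
 [  0.         516.62858366 216.7418953 ]
 [  0.           0.           1.        ]] [[ 0.94803993 -0.1806754   0.2618715   0.03069632]
 [-0.31813083 -0.52899974  0.78673505 -1.33678625]
 [-0.00361372 -0.82916565 -0.5589913   1.09760756]
 [ 0.          0.          0.          1.        ]]
wrist [[354.13393458   0.         275.34333827]
 [  0.         354.13393458 210.94760734]
 [  0.           0.           1.        ]] [[ 0.37228438  0.89639054  0.24059995  0.16652308]
 [ 0.92811661 -0.35900606 -0.09856065  0.60677463]
 [-0.00197199  0.2599974  -0.9656073   0.38356424]
 [ 0.          0.          0.          1.        ]]
```

View pics/scene0.png

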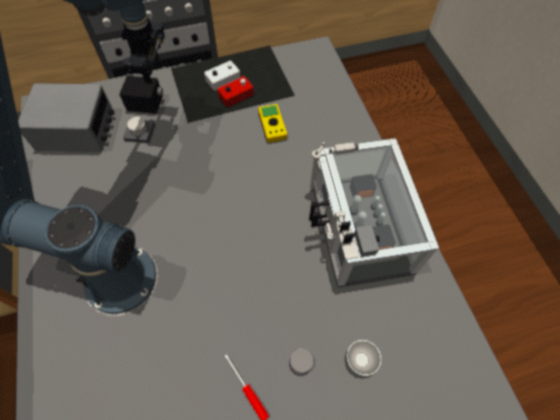

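View pics/side0.png

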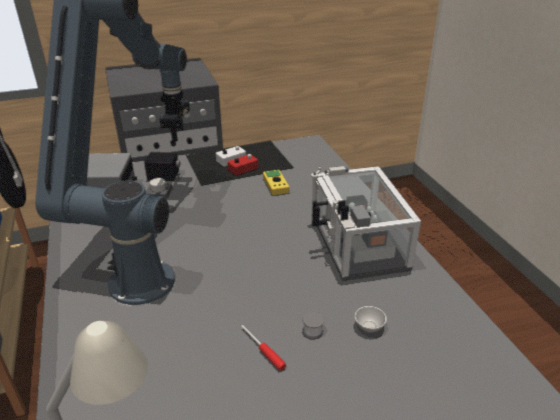

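View pics/wrist0.png

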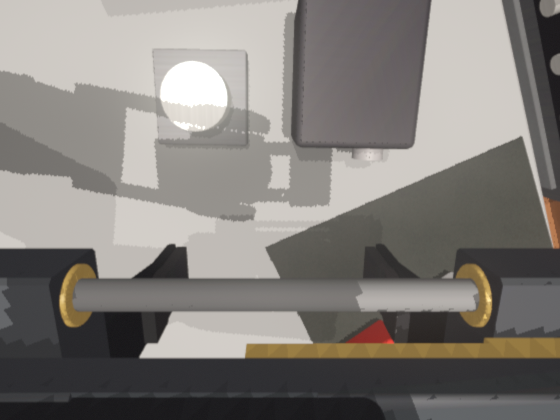

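The scene view shows the cage around (320–435, 140–280), with the handle near (315,212) and the interlock near (345,230). I'll zoom in next.

```bash
python3 - <<'E'
import cv2
a=cv2.imread("pics/scene0.png")[130:290,295:445]
cv2.imwrite("pics/sc_crop.png",cv2.resize(a,None,fx=3.75,fy=3.75,interpolation=cv2.INTER_CUBIC))
a=cv2.imread("pics/side0.png")[155:285,300:420]
cv2.imwrite("pics/si_crop.png",cv2.resize(a,None,fx=4.5,fy=4.5,interpolation=cv2.INTER_CUBIC))
E
```

```text
(no output)
```

View pics/sc_crop.png

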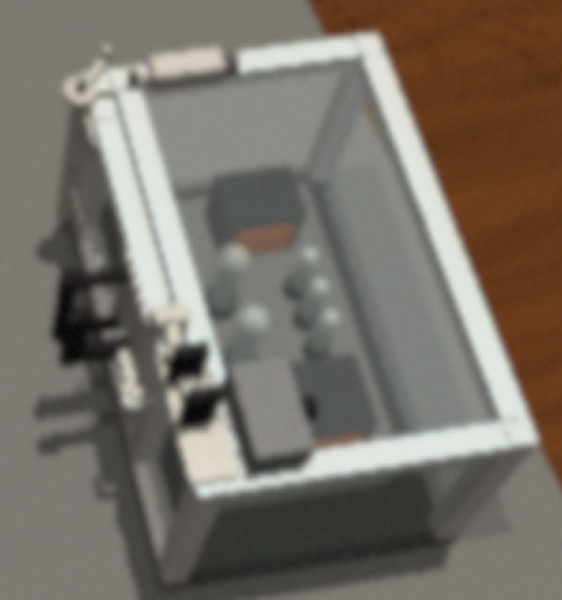

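View pics/si_crop.png

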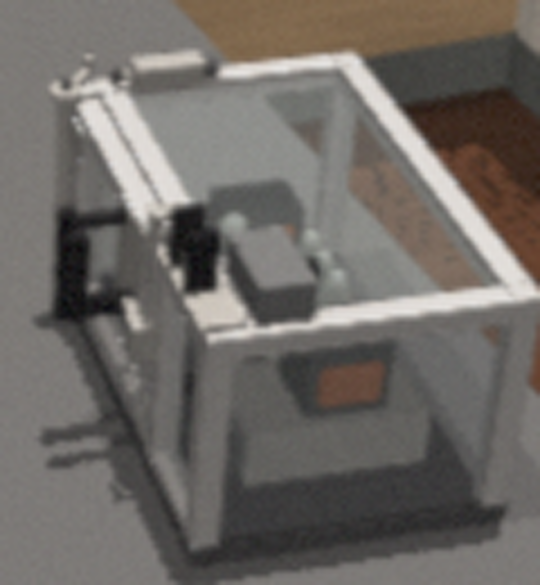

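The scene crop gives the cage's top corners: front-right (200,494), back-right (537,443) and back-left (378,33). The side crop gives the same corners at (205,340), (537,293) and (350,52). I'll fit the cage pose to these and check the tab and lug tops against it.

```bash
cat > h.py <<'E'
import numpy as np, cv2
from rig import bot
def proj(c,P):
    P=np.atleast_2d(P); T=np.linalg.inv(c["pose"]); q=(T[:3,:3]@P.T).T+T[:3,3]
    uv=(c["intrinsics"]@q.T).T; return uv[:,:2]/uv[:,2:]
def c2w(p,P):
    x,y,a=p; P=np.atleast_2d(P)/1000.; c,s=np.cos(a),np.sin(a)
    return np.c_[x+c*P[:,0]-s*P[:,1], y+s*P[:,0]+c*P[:,1], P[:,2]]
def l2c(th,P): # leaf->cage, opening = clockwise from above => -th
    P=np.atleast_2d(P).astype(float); c,s=np.cos(-th),np.sin(-th)
    return np.c_[-6+c*P[:,0]-s*P[:,1],160+s*P[:,0]+c*P[:,1],P[:,2]]
E
cat > fit.py <<'E'
from h import *
from scipy.optimize import least_squares
cs=bot.capture("scene"); cd=bot.capture("side")
S=(np.array([[200,494],[537,443],[378,33]])+.5)/3.75-.5+[295,130]
D=(np.array([[205,340],[537,293],[350,52]])+.5)/4.5-.5+[300,155]
C=[[0,-180,200],[240,-180,200],[240,180,200]]
def r(p): return np.r_[(proj(cs,c2w(p,C))-S).ravel(),(proj(cd,c2w(p,C))-D).ravel()]
o=least_squares(r,[.75,.1,0],loss="soft_l1"); print(o.x,np.degrees(o.x[2])); print(r(o.x).round(1))
np.save("cage.npy",o.x); p=o.x
def draw(c,name,x0,y0,x1,y1,f):
    img=cv2.resize(c["color"][y0:y1,x0:x1,::-1].copy(),None,fx=f,fy=f,interpolation=cv2.INTER_CUBIC)
    def L(P,col):
        q=((proj(c,c2w(p,P))-[x0,y0]+.5)*f-.5).round().astype(int)
        cv2.polylines(img,[q.reshape(-1,1,2)],True,col,1)
    L([[0,-180,200],[240,-180,200],[240,180,200],[0,180,200]],(0,0,255))
    L([[0,-180,0],[240,-180,0],[240,180,0],[0,180,0]],(0,255,0))
    return img,L
E
cat > ov.py <<'E'
from fit import *
import sys
for c,n,b in((cs,"sc",(295,130,445,290,3.75)),(cd,"si",(300,155,420,285,4.5))):
    img,L=draw(c,n,*b)
    # interlock guess: search param from argv: cage x,y of interlock_grip
    gx,gy=float(sys.argv[1]),float(sys.argv[2]); hy=float(sys.argv[3])
    for cy in (gy-10,gy+23): L([[gx-12,cy-5,252],[gx+12,cy-5,252],[gx+12,cy+5,252],[gx-12,cy+5,252]],(255,0,255))
    # handle: leaf frame bar centre x=6? out is -x
    hx=float(sys.argv[4])
    for cy,w in ((hy+9,7),(hy+9-32,6)):
        d=7 if w==7 else 9
        L(l2c(0,[[hx-d,cy-w,195],[hx+d,cy-w,195],[hx+d,cy+w,195],[hx-d,cy+w,195]]),(255,255,0))
    cv2.imwrite(f"pics/ov_{n}_{sys.argv[5]}.png",img)
E
python3 ov.py 10 -100 -170 -54 a
```

```text
[ 0.62896558 -0.02308013 -0.11356009] -6.506513833454059
[-1.3  0.4 -0.  -0.3 -0.4 -0.3  0.2 -0.2  1.2  0.5  0.6 -0.5]
```

```bash
python3 ov.py 10 -100 -170 -42 b
```

```text
[ 0.62896558 -0.02308013 -0.11356009] -6.506513833454059
[-1.3  0.4 -0.  -0.3 -0.4 -0.3  0.2 -0.2  1.2  0.5  0.6 -0.5]
```

View pics/ov_sc_b.png

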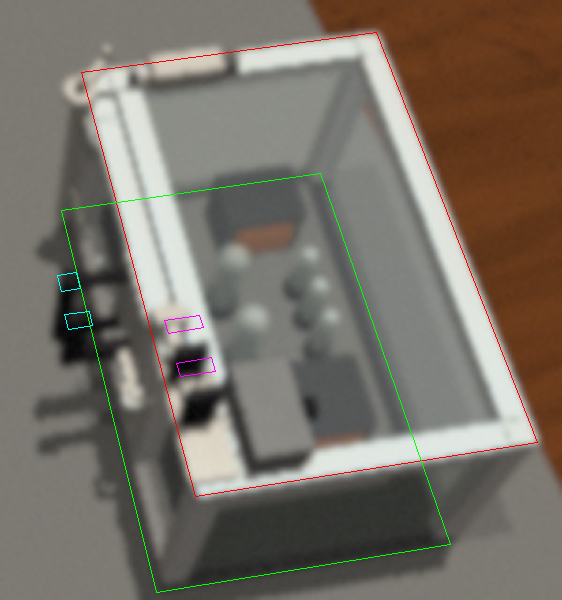

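View pics/ov_si_b.png

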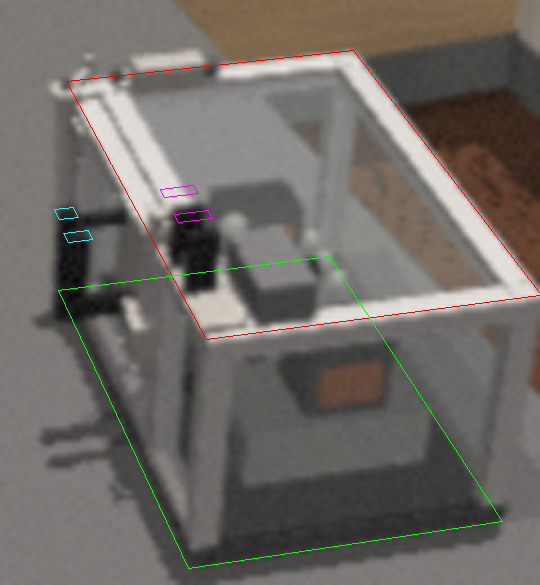

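```bash
cat >> h.py <<'E'
def w2c(p,P):
    P=np.asarray(P,float); c,s=np.cos(p[2]),np.sin(p[2]); d=P[:2]-p[:2]
    return np.array([c*d[0]+s*d[1],-s*d[0]+c*d[1],P[2]])*1000
def stat(p):
    s=bot.read_state(); R=np.array(s["tcp_rot"]); a=np.degrees(np.arctan2(R[1,1],R[0,1])-p[2])-90
    print("t",round(s["time_s"],2),"TCPcage",w2c(p,s["position"]).round(1),"yawY-cageY",round(a,2),"F",np.round(s["force"],1),"op",round(s["opening"]*87,1),"q",np.round(s["joint_positions"],0), "tilt",(R[2,:]).round(3))
E
python3 -c "
from h import *
p=np.load('cage.npy'); stat(p)"
```

```text
t 0.35 TCPcage [-462.   554.2  241. ] yawY-cageY -15.37 F [-0.2  0.3 -0.4] op 87.5 q [ 58.  30.  82.   0.  68. -10.] tilt [-1.    -0.001 -0.   ]
```

```bash
python3 -m inch '{"dp":[[-40,0,0],[-40,0,0],[-40,0,0],[0,-32,22],[0,-32,22],[0,-32,22],[0,-32,22],[0,-32,22],[0,-32,22],[0,-32,22],[0,-32,22],[0,-32,22],[0,-32,22],[0,-32,22],[0,-32,22],[0,-32,22],[0,-32,22],[0,-32,22],[0,-32,22],[0,-32,22]],"yaw":[-5.1,-5.1,-5.1,0,0,0,0,0,0,0,0,0,0,0,0,0,0,0,0,0]}' && python3 -c "
from h import *
p=np.load('cage.npy'); stat(p)"
```

```text
time_s: 2.02
position: [0.5425, -0.0051, 0.3614]
tcp_rot: [[0.0, 0.115, 0.993], [0.0, 0.993, -0.115], [-1.0, 0.0, 0.0]]
force: [1.3, 1.0, -0.4]
opening: 0.999
t 2.02 TCPcage [-87.9   8.  361.4] yawY-cageY -0.09 F [ 1.3  1.  -0.4] op 86.9 q [-12.  17.  85.   0.  79. -96.] tilt [-1.  0.  0.]
```

```bash
python3 -m inch '{"dp":[[0,-40,20],[0,-40,20],[0,0,0],[0,0,0]],"yaw":[0,0,0,0]}' && python3 - <<'E'
from h import *
p=np.load('cage.npy'); stat(p)
c=bot.capture("wrist"); cv2.imwrite("pics/w1.png",c["color"][:,:,::-1]); np.savez("w1.npz",K=c["intrinsics"],T=c["pose"])
E
```

```text
time_s: 2.35
position: [0.571, -0.0839, 0.3606]
tcp_rot: [[-0.001, 0.119, 0.993], [0.0, 0.993, -0.119], [-1.0, 0.0, -0.001]]
force: [-0.9, 0.4, 0.2]
opening: 1.002
t 2.35 TCPcage [-50.7 -67.  360.6] yawY-cageY -0.3 F [-0.9  0.4  0.2] op 87.1 q [ -19.   20.   80.    0.   80. -103.] tilt [-1.     0.    -0.001]
```

View pics/w1.png

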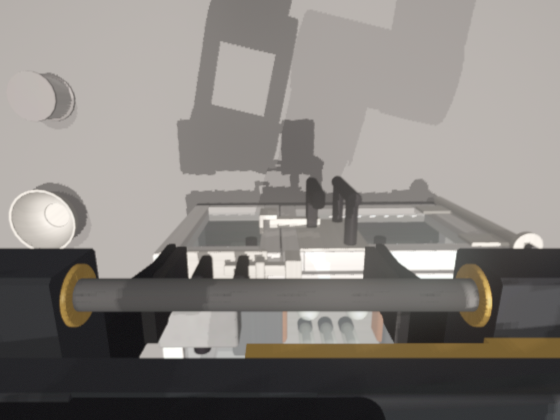

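The wrist view shows the handle and trigger around (310–355, 180–240) and the interlock plates around (200–245, 260). I'll overlay model boxes to measure them.

```bash
cat > wov.py <<'E'
from h import *
import sys
p=np.load('cage.npy')
def box(L,x0,x1,y0,y1,z0,z1,col,f=lambda q:q):
    L(f([[x0,y0,z1],[x1,y0,z1],[x1,y1,z1],[x0,y1,z1]]),col); L(f([[x0,y0,z0],[x1,y0,z0],[x1,y1,z0],[x0,y1,z0]]),tuple(v//2 for v in col))
def ov(c,img0,b,out,gx,gy,hy,th=0,tr=0,il=0,hx=-42):
    x0,y0,x1,y1,f=b
    img=cv2.resize(img0[y0:y1,x0:x1],None,fx=f,fy=f,interpolation=cv2.INTER_CUBIC)
    def L(P,col):
        q=((proj(c,c2w(p,P))-[x0,y0]+.5)*f-.5).round().astype(int); cv2.polylines(img,[q.reshape(-1,1,2)],True,col,1)
    L([[0,-180,200],[240,-180,200],[240,180,200],[0,180,200]],(0,0,255))
    box(L,gx-12,gx+12,gy-15,gy-5,220,252,(255,0,255)); box(L,gx-12,gx+12,gy+18-il,gy+28-il,220,252,(255,0,255))
    F=lambda q:l2c(th,q)
    box(L,hx-7,hx+7,hy+2,hy+16,100,195,(255,255,0),F); box(L,hx-9,hx+9,hy-29+tr,hy-17+tr,120,195,(0,255,255),F)
    L(F([[6,-220,197],[26,-220,197],[26,-4,197],[6,-4,197]]),(0,255,0))
    cv2.imwrite(out,img)
if __name__=="__main__":
    d=np.load("w1.npz"); c={"intrinsics":d["K"],"pose":d["T"]}
    ov(c,cv2.imread("pics/w1.png"),(150,160,390,340,3.3),"pics/w1o.png",*map(float,sys.argv[1:4]))
E
python3 wov.py 12 -122 -190
```

```text
(no output)
```

View pics/w1o.png

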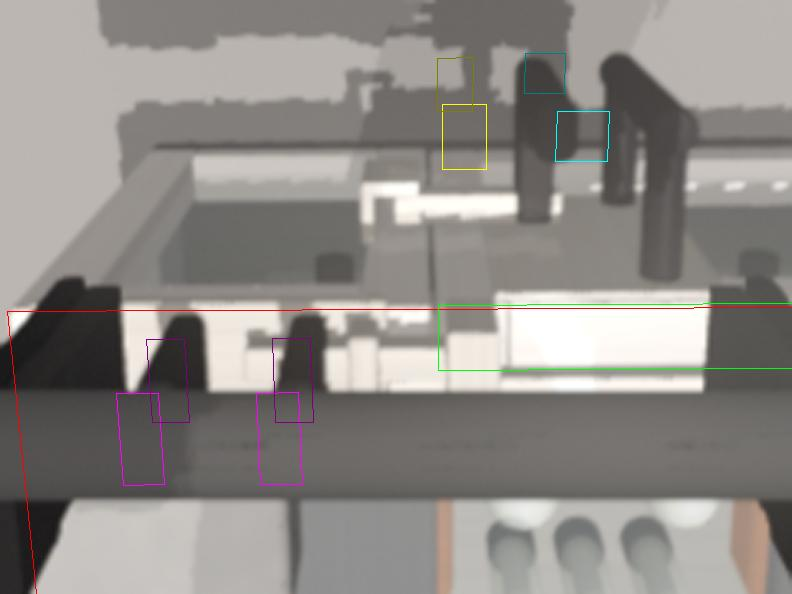

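```bash
python3 wov.py 8 -118 -164; cat > sov.py <<'E'
from wov import *
import sys
t=sys.argv[1]; a=list(map(float,sys.argv[2:]))
ims=[]
for n,b in(("scene",(300,180,365,255,8)),("side",(300,165,365,240,8))):
    c=bot.capture(n); ov(c,c["color"][:,:,::-1].copy(),b,f"pics/{n}_{t}.png",*a)
    ims.append(cv2.imread(f"pics/{n}_{t}.png"))
o=np.hstack(ims); cv2.imwrite(f"pics/both_{t}.png",cv2.resize(o,None,fx=.76,fy=.76))
E
python3 sov.py c 8 -118 -164
```

```text
(no output)
```

View pics/w1o.png

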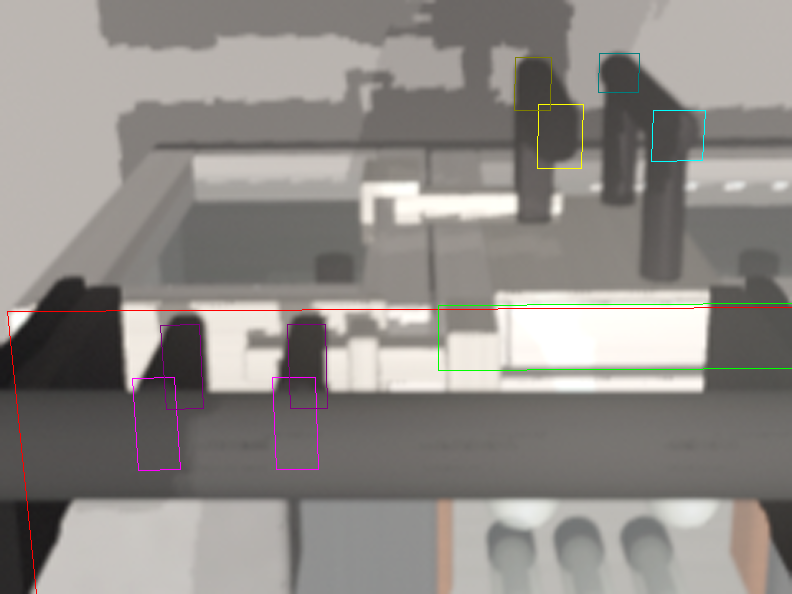

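View pics/both_c.png

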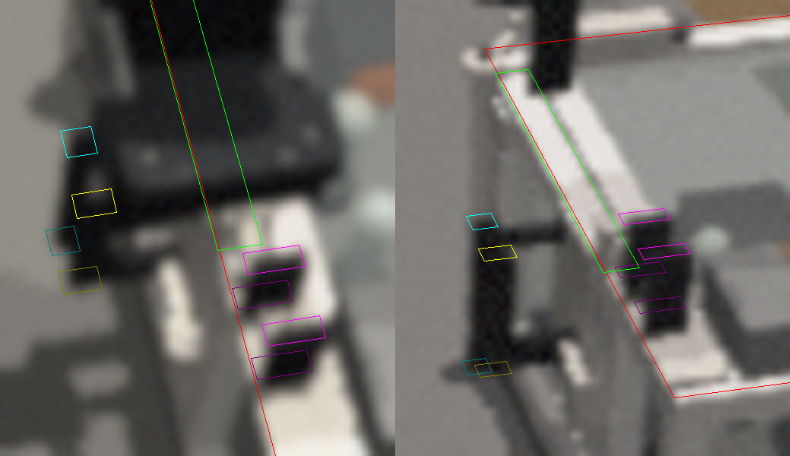

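Handle overlay agrees in the wrist view (hy ≈ -164). The interlock is partly hidden by the gripper rod, so I'll move above it for a clear view.

```bash
python3 -m inch '{"dp":[[0,-26,31],[0,-26,31],[0,0,0],[0,0,0],[0,0,0]],"yaw":[0,0,0,0,0]}' && python3 - <<'E'
from h import *
from wov import ov
p=np.load('cage.npy'); stat(p)
c=bot.capture("wrist"); cv2.imwrite("pics/w2.png",c["color"][:,:,::-1]); np.savez("w2.npz",K=c["intrinsics"],T=c["pose"])
ov(c,c["color"][:,:,::-1].copy(),(170,90,410,260,3.3),"pics/w2o.png",11,-121,-164)
E
```

```text
time_s: 2.92
position: [0.6256, -0.1386, 0.361]
tcp_rot: [[-0.001, 0.113, 0.994], [0.001, 0.994, -0.113], [-1.0, 0.001, -0.001]]
force: [-0.8, -0.5, -1.0]
opening: 1.006
t 2.92 TCPcage [   9.8 -115.2  361. ] yawY-cageY 0.02 F [-0.8 -0.5 -1. ] op 87.5 q [ -22.   26.   71.    0.   84. -106.] tilt [-1.     0.001 -0.001]
```

View pics/w2o.png

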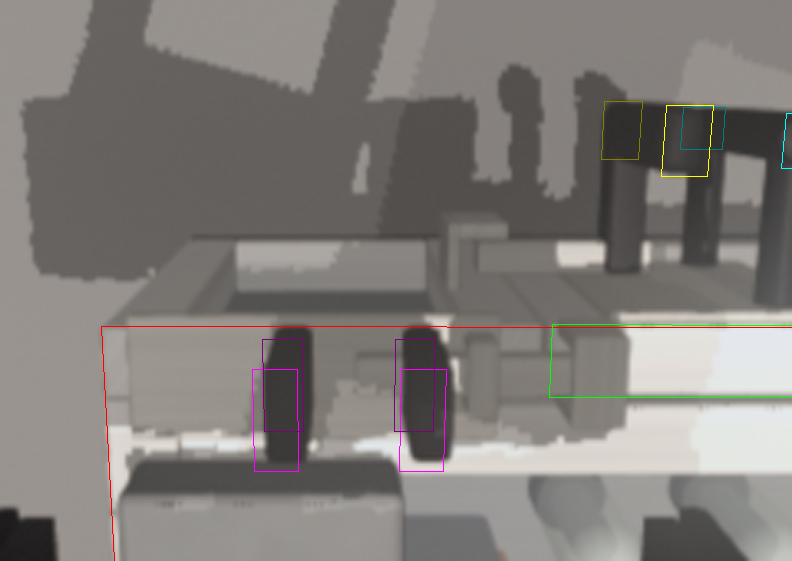

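The two plates show outer edges 188 px apart (43.7 mm, expected 43), giving a squeeze point near cage (9, -119). I'll descend to z = 243 with the gripper at 70 mm.

```bash
python3 -m inch '{"dp":[[0,-4.5,-0.5],[25,0,0],[25,0,0],[25,0,0],[20,0,0],[13,0,0],[10,0,0],[0,0,0],[0,0,0],[0,0,0]],"yaw":[0,0,0,0,0,0,0,0,0,0]}' 70 && python3 - <<'E'
from h import *
from wov import ov
p=np.load('cage.npy'); stat(p)
c=bot.capture("wrist"); cv2.imwrite("pics/w3.png",c["color"][:,:,::-1])
ims=[]
for n,b in(("scene",(300,150)),("side",(290,150))):
    c=bot.capture(n); ims.append(cv2.resize(c["color"][b[1]:b[1]+100,b[0]:b[0]+80,::-1],None,fx=5,fy=5,interpolation=cv2.INTER_CUBIC))
cv2.imwrite("pics/b3.png",np.hstack(ims))
E
```

```text
time_s: 3.8
position: [0.6258, -0.1448, 0.2447]
tcp_rot: [[0.002, 0.114, 0.993], [-0.001, 0.993, -0.114], [-1.0, -0.001, 0.002]]
force: [-0.6, -0.1, -0.8]
opening: 0.803
t 3.8 TCPcage [  10.7 -121.3  244.7] yawY-cageY -0.05 F [-0.6 -0.1 -0.8] op 69.9 q [ -23.   31.   79.   -0.   69. -106.] tilt [-1.    -0.001  0.002]
```

View pics/w3.png

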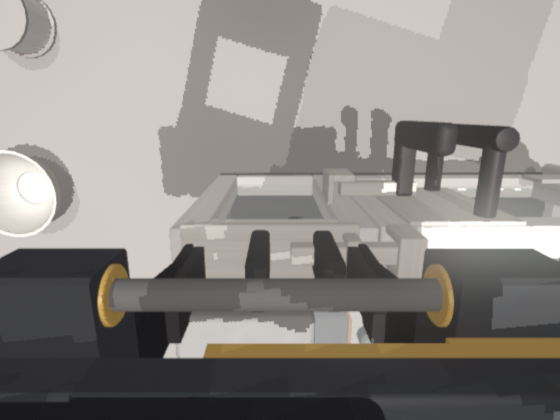

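View pics/b3.png

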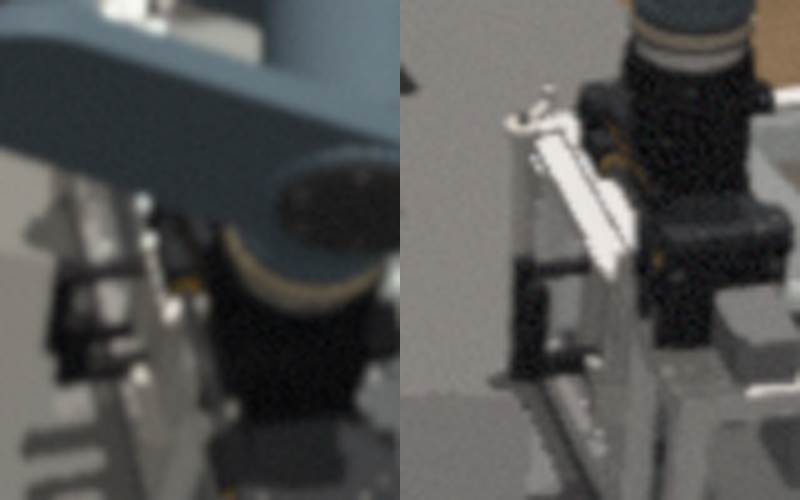

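Both plates (x≈258 and 328) lie between the finger ends (about 200 and 352), as planned. Squeezing now.

```bash
python3 -m inch '{"dp":[[0,0,0],[0,0,0],[0,0,0],[0,0,0],[0,0,0],[0,0,0],[0,0,0],[0,0,0],[0,0,0],[0,0,0]],"yaw":[0,0,0,0,0,0,0,0,0,0]}' 20 && python3 - <<'E'
from h import *
p=np.load('cage.npy'); stat(p); s=bot.read_state(); print(np.round(s["moment"],2))
E
```

```text
time_s: 4.78
position: [0.6255, -0.1433, 0.2435]
tcp_rot: [[0.001, 0.114, 0.993], [0.002, 0.993, -0.114], [-1.0, 0.002, 0.0]]
force: [0.6, 6.9, 3.2]
opening: 0.335
t 4.78 TCPcage [  10.2 -119.9  243.5] yawY-cageY -0.05 F [0.6 6.9 3.2] op 29.2 q [ -23.   31.   79.    0.   69. -106.] tilt [-1.     0.002  0.   ]
[ 1.05 -0.21  0.06]
```

The opening stopped at 29.2 mm (30 expected) with a 7 N sideways push, which is consistent with a fully squeezed catch. I'll release, rise and check with the camera.

```bash
python3 -m inch '{"dp":[[0,0,0],[0,0,0],[0,0,0]],"yaw":[0,0,0]}' 29 && python3 -m inch '{"dp":[[0,0,0],[0,0,0],[0,0,0],[0,0,0],[0,0,0],[-20,0,0],[-30,0,0],[-35,0,0],[-33,0,0],[0,0,0],[0,0,0]],"yaw":[0,0,0,0,0,0,0,0,0,0,0]}' 75 && python3 - <<'E'
from h import *
from wov import ov
p=np.load('cage.npy'); stat(p)
c=bot.capture("wrist"); cv2.imwrite("pics/w4.png",c["color"][:,:,::-1]); np.savez("w4.npz",K=c["intrinsics"],T=c["pose"])
ov(c,c["color"][:,:,::-1].copy(),(170,90,410,260,3.3),"pics/w4o.png",9,-119,-164,0,0,13)
E
```

```text
time_s: 5.03
position: [0.6255, -0.1432, 0.2435]
tcp_rot: [[0.001, 0.114, 0.993], [0.003, 0.993, -0.114], [-1.0, 0.003, 0.0]]
force: [0.9, 6.1, 2.8]
opening: 0.334
time_s: 5.95
position: [0.6261, -0.1457, 0.3641]
tcp_rot: [[0.005, 0.115, 0.993], [-0.003, 0.993, -0.115], [-1.0, -0.002, 0.006]]
force: [0.0, 0.2, -1.0]
opening: 0.859
t 5.95 TCPcage [  11.1 -122.1  364.1] yawY-cageY -0.09 F [ 0.   0.2 -1. ] op 74.7 q [ -23.   26.   70.   -0.   84. -106.] tilt [-1.    -0.002  0.006]
```

View pics/w4o.png

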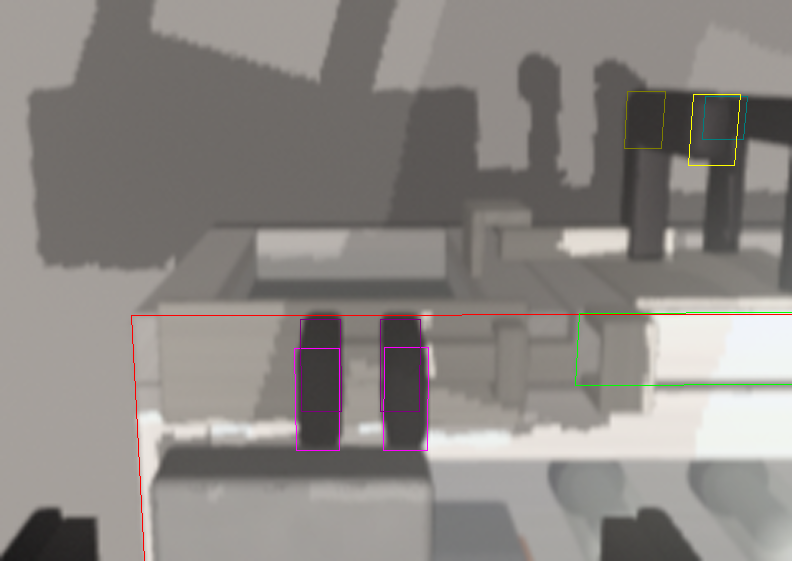

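The tab is fully back; the overlay at 13 mm travel matches both plates. Moving above the handle for a closer look.

```bash
python3 -m inch '{"dp":[[0,30,-15],[0,30,-15],[0,30,-15],[0,28,-14],[0,0,0],[0,0,0],[0,0,0]],"yaw":[0,0,0,0,0,0,0]}' 80 && python3 - <<'E'
from h import *
from wov import ov
p=np.load('cage.npy'); stat(p)
c=bot.capture("wrist"); cv2.imwrite("pics/w5.png",c["color"][:,:,::-1]); np.savez("w5.npz",K=c["intrinsics"],T=c["pose"])
ov(c,c["color"][:,:,::-1].copy(),(170,110,410,280,3.3),"pics/w5o.png",9,-119,-164,0,0,13)
E
```

```text
time_s: 6.58
position: [0.5799, -0.0212, 0.36]
tcp_rot: [[-0.002, 0.114, 0.993], [-0.0, 0.993, -0.114], [-1.0, -0.001, -0.002]]
force: [0.9, 0.3, -0.5]
opening: 0.912
t 6.58 TCPcage [-49.   -3.6 360. ] yawY-cageY -0.06 F [ 0.9  0.3 -0.5] op 79.4 q [-13.  20.  80.  -0.  80. -97.] tilt [-1.    -0.001 -0.002]
```

View pics/w5o.png

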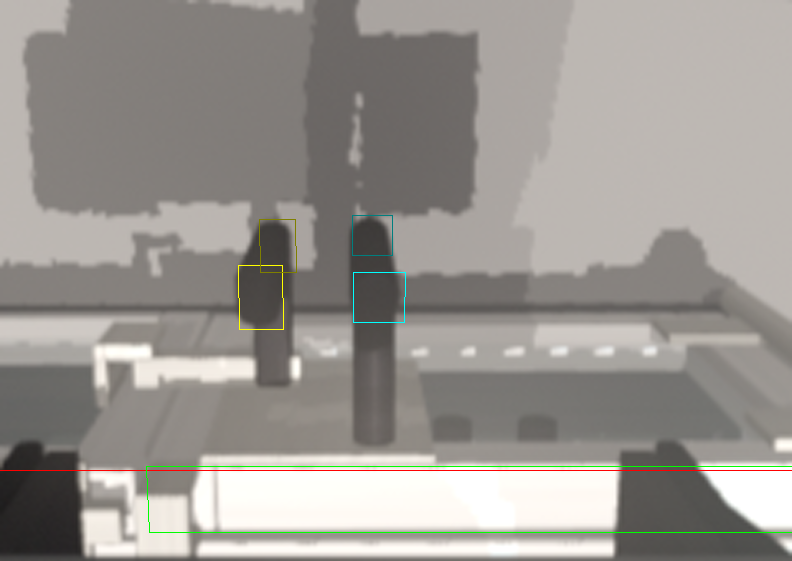

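The bar and paddle lie within about 1 mm of the model, so the grip point is near cage (-48,-5). Descending, then squeezing.

```bash
python3 -m inch '{"dp":[[30,-1.4,0.8],[35,0,0],[35,0,0],[35,0,0],[25,0,0],[15,0,0],[9,0,0],[4,0,0],[0,0,0],[0,0,0],[0,0,0]],"yaw":[0,0,0,0,0,0,0,0,0,0,0]}' 80 && python3 - <<'E'
from h import *
p=np.load('cage.npy'); stat(p)
c=bot.capture("wrist"); cv2.imwrite("pics/w6.png",c["color"][:,:,::-1])
E
```

```text
time_s: 7.55
position: [0.5818, -0.0227, 0.1745]
tcp_rot: [[0.003, 0.115, 0.993], [-0.001, 0.993, -0.115], [-1.0, -0.0, 0.003]]
force: [0.6, 1.2, -0.2]
opening: 0.919
t 7.55 TCPcage [-46.9  -5.  174.5] yawY-cageY -0.08 F [ 0.6  1.2 -0.2] op 80.0 q [-13.  32.  92.  -0.  56. -97.] tilt [-1.    -0.     0.003]
```

View pics/w6.png

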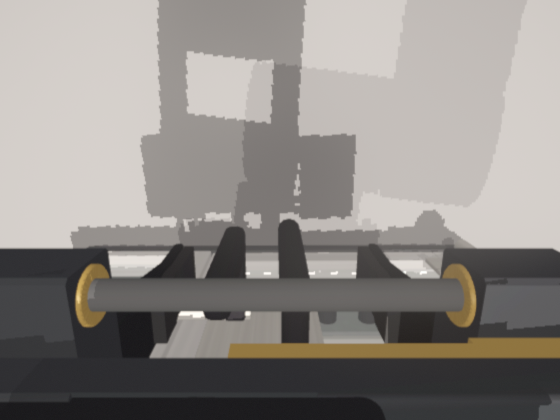

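Paddle (x≈230) and bar (x≈293) are between the fingers. Squeezing.

```bash
python3 -m inch '{"dp":[[0.5,0,0],[0.5,0,-0.5],[0.5,0,-0.5],[0,0,0],[0,0,0],[0,0,0],[0,0,0],[0,0,0],[0,0,0],[0,0,0]],"yaw":[0,0,0,0,0,0,0,0,0,0]}' 20 && python3 - <<'E'
from h import *
p=np.load('cage.npy'); stat(p)
E
```

```text
time_s: 8.43
position: [0.5795, -0.0231, 0.172]
tcp_rot: [[-0.001, 0.114, 0.993], [-0.002, 0.993, -0.114], [-1.0, -0.002, -0.0]]
force: [-2.0, -5.6, 2.7]
opening: 0.356
t 8.43 TCPcage [-49.2  -5.6 172. ] yawY-cageY -0.04 F [-2.  -5.6  2.7] op 31.0 q [-13.  32.  92.  -0.  56. -97.] tilt [-1.    -0.002 -0.   ]
```

Opening 31 mm (32 expected), so the trigger is squeezed. I'll swing along the arc: per 2° of gate, dp = [0, 1.6, -5.75].

```bash
python3 -m inch '{"dp":[[0,1.6,-5.75],[0,1.6,-5.75],[0,1.6,-5.75],[0,1.6,-5.75],[0,1.6,-5.75],[0,1.6,-5.75]],"yaw":[2,2,2,2,2,2]}' && python3 - <<'E'
from h import *
p=np.load('cage.npy'); stat(p); print(np.round(bot.read_state()["moment"],2))
E
```

```text
time_s: 8.93
position: [0.5477, -0.0068, 0.172]
tcp_rot: [[-0.0, 0.319, 0.948], [-0.002, 0.948, -0.319], [-1.0, -0.002, 0.001]]
force: [-1.0, -5.3, 2.4]
opening: 0.355
t 8.93 TCPcage [-82.6   6.9 172. ] yawY-cageY -12.12 F [-1.  -5.3  2.4] op 30.9 q [-12.  30.  97.  -0.  53. -84.] tilt [-1.    -0.002  0.001]
[-1.    0.33  0.01]
```

```bash
python3 -m inch '{"dp":[[0,1.6,-5.75],[0,1.6,-5.75],[0,1.6,-5.75],[0,1.6,-5.75],[0,1.6,-5.75],[0,1.6,-5.75],[0,1.6,-5.75],[0,1.6,-5.75]],"yaw":[2,2,2,2,2,2,2,2]}' && python3 - <<'E'
from h import *
p=np.load('cage.npy'); stat(p); print(np.round(bot.read_state()["moment"],2))
c=bot.capture("side"); cv2.imwrite("pics/s7.png",cv2.resize(c["color"][120:300,230:440,::-1],None,fx=3,fy=3,interpolation=cv2.INTER_CUBIC))
E
```

```text
time_s: 9.6
position: [0.5116, 0.0248, 0.1719]
tcp_rot: [[-0.001, 0.569, 0.823], [-0.002, 0.823, -0.569], [-1.0, -0.002, 0.0]]
force: [-1.3, -5.5, 1.5]
opening: 0.356
t 9.6 TCPcage [-122.    34.3  171.9] yawY-cageY -28.16 F [-1.3 -5.5  1.5] op 31.0 q [-10.  27. 102.  -0.  50. -65.] tilt [-1.    -0.002  0.   ]
[-0.97  0.42 -0.17]
```

View pics/s7.png

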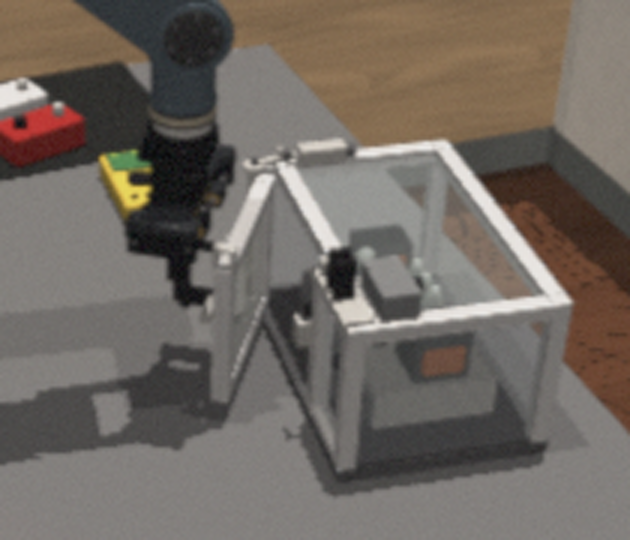

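The gate follows the gripper at about 28°. Continuing through the detent.

```bash
python3 -m inch '{"dp":[[0,1.6,-5.75],[0,1.6,-5.75],[0,1.6,-5.75],[0,1.6,-5.75],[0,1.6,-5.75],[0,1.6,-5.75],[0,1.6,-5.75],[0,1.6,-5.75]],"yaw":[2,2,2,2,2,2,2,2]}' && python3 -m inch '{"dp":[[0,1.6,-5.75],[0,1.6,-5.75],[0,1.6,-5.75],[0,1.6,-5.75],[0,1.6,-5.75],[0,1.6,-5.75],[0,1.6,-5.75],[0,1.6,-5.75]],"yaw":[2,2,2,2,2,2,2,2]}' && python3 - <<'E'
from h import *
p=np.load('cage.npy'); stat(p); print(np.round(bot.read_state()["moment"],2))
c=bot.capture("scene"); cv2.imwrite("pics/s8.png",cv2.resize(c["color"][80:300,220:450,::-1],None,fx=2.6,fy=2.6,interpolation=cv2.INTER_CUBIC))
for uv in ((261,108),(280,103),(288,137),(268,141)):
    r=c["pose"][:3,:3]@np.linalg.solve(c["intrinsics"],[*uv,1]); o=c["pose"][:3,3]; w=o+r*(0.035-o[2])/r[2]; print(w2c(p,w).round(0))
E
```

```text
time_s: 10.32
position: [0.4864, 0.0641, 0.1719]
tcp_rot: [[-0.0, 0.773, 0.635], [-0.002, 0.635, -0.773], [-1.0, -0.002, 0.001]]
force: [-2.8, -3.0, 2.6]
opening: 0.358
time_s: 10.98
position: [0.4726, 0.1108, 0.1719]
tcp_rot: [[0.0, 0.918, 0.396], [-0.001, 0.396, -0.918], [-1.0, -0.0, 0.001]]
force: [0.1, -3.6, 1.4]
opening: 0.359
t 10.98 TCPcage [-170.6  115.3  171.9] yawY-cageY -60.17 F [ 0.1 -3.6  1.4] op 31.2 q [  0.  26. 106.  -0.  48. -23.] tilt [-1.    -0.     0.001]
[-1.02  0.29 -0.33]
[-118.  517.   35.]
[-45. 529.  35.]
[-45. 368.  35.]
[-116.  362.   35.]
```

View pics/s8.png

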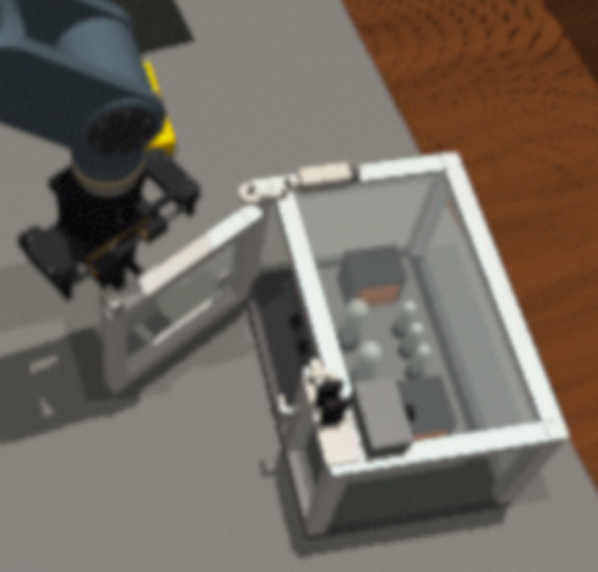

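The gate is past the detent at about 60°, and the multimeter (cage y > 360) is clear of the sweep. Another 30°.

```bash
python3 -m inch '{"dp":[[0,1.6,-5.75],[0,1.6,-5.75],[0,1.6,-5.75],[0,1.6,-5.75],[0,1.6,-5.75],[0,1.6,-5.75],[0,1.6,-5.75],[0,1.6,-5.75],[0,1.6,-5.75],[0,1.6,-5.75],[0,1.6,-5.75],[0,1.6,-5.75],[0,1.6,-5.75],[0,1.6,-5.75],[0,0.8,-2.9],[0,0,0],[0,0,0],[0,0,0],[0,0,0],[0,0,0]],"yaw":[2,2,2,2,2,2,2,2,2,2,2,2,2,2,1,0,0,0,0,0]}' && python3 - <<'E'
from h import *
p=np.load('cage.npy'); stat(p); print(np.round(bot.read_state()["moment"],2), np.round(bot.read_state()["qvel"],2))
c=bot.capture("scene"); cv2.imwrite("pics/s9.png",cv2.resize(c["color"][80:300,220:450,::-1],None,fx=2.6,fy=2.6,interpolation=cv2.INTER_CUBIC))
c=bot.capture("side"); cv2.imwrite("pics/s9b.png",c["color"][:,:,::-1])
E
```

```text
time_s: 12.7
position: [0.4818, 0.1954, 0.1719]
tcp_rot: [[0.001, 0.995, -0.097], [-0.001, -0.097, -0.995], [-1.0, 0.001, 0.001]]
force: [1.9, -4.6, 1.3]
opening: 0.359
t 12.7 TCPcage [-171.   200.4  171.9] yawY-cageY -89.06 F [ 1.9 -4.6  1.3] op 31.2 q [ 10.  28. 101.  -0.  51.  15.] tilt [-1.     0.001  0.001]
[-1.1   0.22 -0.44] [-0.01  0.02 -0.04 -0.07 -0.01  0.04]
```

View pics/s9.png

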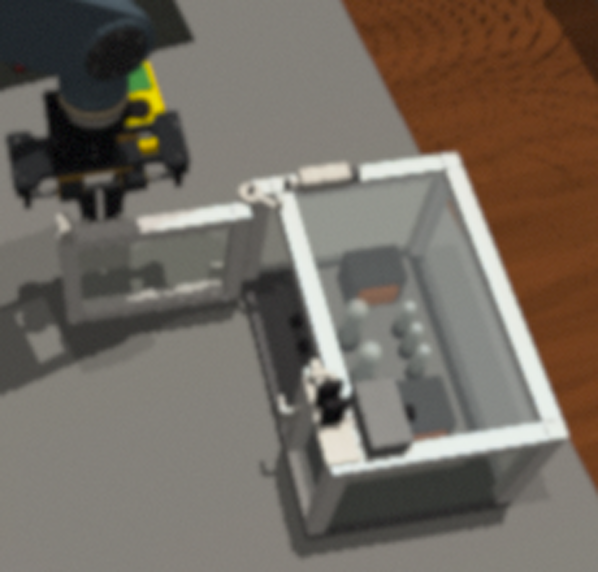

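View pics/s9b.png

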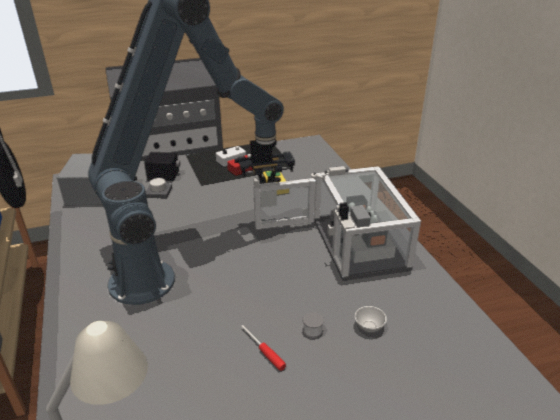

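The gate stands at about 89°, is still and is held by the gripper. The bystanders are in the same places and the interlock is still back. Handing in.

```bash
python3 - <<'E'
from rig import bot
import numpy as np
s=bot.read_state(); print(s["time_s"],np.round(s["qvel"],2),s["opening"]*87)
print(bot.hand_in())
E
```

```text
12.8 [ 0.08  0.02 -0.05  0.07  0.03 -0.02] 31.41824735130872
the job is handed in; nothing more can be done
None
```

The interlock is squeezed back and the gate is being held open at about 89°. I handed the job in at 12.8 s of the 42 s allowed; `hand_in` reports no verdict.

- **Interlock:** I squeezed the catch first, and the fingers stopped at 29.2 mm (30 mm expected). A wrist picture afterwards matched a full 13 mm of travel.
- **Gate:** I then squeezed the trigger to 31 mm (32 mm expected), kept the grip and swung the gate out past its detent. The force readings I took stayed below about 7 N throughout.
- **Final checks:**
  - Tool yaw and TCP position gave gate angles of 89.1° and 89.2°.
  - Joint speeds were essentially zero, and the opening was steady at 31.4 mm.
  - The bowl, reel and screwdriver look unmoved in the last pictures. The multimeter is partly hidden by the arm there, but it lies well clear of the gate's sweep.

No check failed. The small disagreements were the fingers closing about 1 mm tighter than nominal on both squeezes, and 2–3 mm between the cameras' estimates of where the catch is.

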